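# Pack the iron foot below and the wooden rosette on top

## Task

Pack the stand kit into the open metal box, heaviest part lowest: first set the dark cast-iron foot (not its red wooden pattern) down flat on the box floor, in the middle and lying lengthways, and let go of it. Then set the light natural-wood rosette (not the white plaster one), knob up, centred on top of the iron foot. Set both parts down gently rather than dropping them.

Things in the scene. Friction and masses are not known exactly. Their poses are not given: they have to be found in the camera images.
- box_floor (a point): Centre of the inner floor of the open sheet-metal box, which is fixed to the bench. Bright aluminium, outside 218 (x) x 168 (y) x 70 mm high, walls and floor 4 mm thick, so inside 210 x 160 mm and 66 mm deep. This point is on the upper face of the floor, 4 mm above the bench; x runs along the box's long side, z up.
- foot_center (a point): Dark grey cast-iron foot, the heavy part (about 0.65 to 0.92 kg), loose and upright on the bench. A solid block 90 (x) x 50 (y) x 45 (z) mm with a flat top, and at each end in x a low bolting lug 12 mm high and 44 mm wide, 130 mm long in all. The point is its centre, 22.5 mm above its underside; x runs lengthways, z up. Grip the block across y (50 mm). A wooden pattern of the same shape, painted red, also lies on the bench; it is not part of this kit.
- rosette_center (a point): Natural light-wood rosette, the light part (about 0.07 kg), loose on the bench, knob up. A round disc of 100 mm diameter and 12 mm thick with darker carved petals and, on its middle, a round knob 30 mm in diameter that rises from 12 to 42 mm above the underside. The point is on its axis 21 mm above its underside; z points up through the knob. Grip it by the knob. A white plaster rosette of the same shape also lies on the bench; it is not part of this kit.
Mind the look-alikes: they are no part of the job. There is more than one size of the part that bears foot_center; the job needs the largest.

How it is judged:
On the way, in this order (a step that is already met when the one before it is completed fails the run):
1. the iron foot lies flat on the box floor, in the middle and lengthways, let go (horizontal distance between foot_center and box_floor below 0.025 m and z of foot_center in the frame of box_floor below 0.03 m and angle between foot_center's own z axis and vertical below 0.17 rad and angle between the x axis of foot_center and the x axis of box_floor, either way round below 0.26 rad and contact force between the fingers and foot below 0.1 N), for 0.2 s.
2. the wooden rosette rests on top of the foot, knob up and centred, let go (horizontal distance between rosette_center and foot_center below 0.02 m and z of rosette_center in the frame of foot_center between 0.035 and 0.052 m and angle between rosette_center's own z axis and vertical below 0.17 rad and contact force between the fingers and rosette below 0.1 N), for 0.2 s.
At the end, for the whole second after the job is handed in: The iron foot lies flat on the box floor (within 10 degrees of level), its centre within 25 mm of the box's middle and its length within 15 degrees of the box's long side; the wooden rosette rests on top of it, knob up within 10 degrees, its axis within 20 mm of the foot's centre; both are at rest (horizontal distance between foot_center and box_floor below 0.025 m and z of foot_center in the frame of box_floor below 0.03 m and angle between each of foot_center, rosette_center's own z axis and vertical below 0.17 rad and angle between the x axis of foot_center and the x axis of box_floor, either way round below 0.26 rad and horizontal distance between rosette_center and foot_center below 0.02 m and z of rosette_center in the frame of foot_center between 0.035 and 0.052 m and linear speed of each of foot, rosette below 0.02 m/s); the robot touches nothing.
It fails at once if the iron foot is dropped into the box (it falls faster than 0.7 m/s close above the box floor) (horizontal distance between foot_center and box_floor below 0.08 m and z of foot_center in the frame of box_floor below 0.045 m and linear speed of foot above 0.7 m/s).
It fails at once if the rosette is dropped (it falls faster than 0.7 m/s close above the packed foot) (horizontal distance between rosette_center and foot_center below 0.05 m and z of rosette_center in the frame of foot_center below 0.065 m and linear speed of rosette above 0.7 m/s).
It also fails if it takes over 56 s, if anything falls off the work surface, if the arm or the gripper's body presses on something with over 40 N, if the wrist force passes 120 N, or if a joint passes its speed limit or range.

## Robot

A 7-joint arm with a two-finger parallel gripper is mounted at the origin on the work surface. World frame = base frame: x ahead of the robot, y to its left, z up, the work surface at z = 0. Lengths are in m, angles in rad, forces in N, time in s.
With the tool pointing down it reaches from about 0.425 to 0.925 m from the base axis. Payload 6.8 kg.
Tool frame: the origin (TCP) lies midway between the tips of the shut fingers; the grasp point (between the pads) lies 19 mm behind it; z points along the fingers, y is the line along which they close (so a half turn about z gives the same grasp; the last joint's range is limited). The gripper opens to 85 mm and grips with 20 to 120 N. Pads are 22 mm wide; open, the fingers measure 114 mm over their backs; the gripper's body (76 mm by 85 mm) begins 54 mm behind the grasp point. The pads swing forward as they close: fully open they stand 13 mm farther back than shut.
Start: joints at [-1.454, 0.477, 0.022, 1.555, -0.011, 1.109, -0.083], TCP at [0.15, 0.658, 0.231] pointing down, gripper open.
Joint ranges: [-2.96, 2.96], [-0.34, 2.1], [-1.41, 1.46], [0.24, 2.44], [-1.37, 4.51], [0.17, 1.92], [-2.96, 2.96]. Speed limits (rad/s): [2.39, 2.39, 3.14, 3.14, 3.14, 3.14, 3.14].

## Interface

Orientations are given as a unit quaternion [w, x, y, z].
In Python, from station import readout, imaging, hand_in gives the robot as it stands.
- The arm moves only by the tool drive_tool, never from a script. Its argument "series" is a list of rows, each a list of 5 numbers: the shift along the tool's x, y, z in cm, then the turn about the tool's z in degrees, then the closure, from -1 (fully open) to 1 (shut). A call has 1 to 8 rows; each row shifts and turns the commanded pose from where the row before left it, along the tool's axes as they then stand; what a row does not reach is not made up. A row lasts 1/10 s, in which the tool goes at most 50 mm and 8.59 degrees, less where a joint would pass 70% of its speed; a pose out of reach is approached as far as the arm can. A call with a gripper value outside its range is refused whole. The fingers move at their own pace and stop on an object; "squeeze" is the grip in N (left out, the last holds). Time passes only in rows, so rows that do not move let the fingers close. It gives the time, the measured TCP pose, the force, the opening and the grip force at its end, in the units of the state.
- readout.get_obs(): the state, without advancing time (a new reading comes with each control period).
- imaging.read_camera(name): name is "scene" or "top" or "wrist"; returns the picture (400x640x3 uint8, red, green, blue); there is no depth.
- imaging.camera_model(name): a dict with "vfov" (degrees; the focal length in pixels is half the picture's height over the tangent of half this angle, whatever the lens; pixels are square), "cx", "cy" (the principal point, pixels), "xyz" and "orientation" of the camera in the world. Camera axes: x right, y down, z forward; pixel columns grow to the right and rows downward; lengths in m; the calibration is good to about 2 mm. A picture is of the moment at which its call begins: read the wrist's pose just before it. camera_model takes no time and is no camera call; for the wrist camera it gives the pose at the moment of the call.
- hand_in(): hands the job in; it is judged then, once.
Trained networks look in the newest picture that a camera, given by its name, has taken for a name from the list of things; names that differ only in an ending like _2 or _b are one class to them, and where a whole thing is asked for, a point or a joint stands for the part that bears it (a point fixed in the world has none). Each returns a list of dicts, best first, with "conf" (0 to 1); they miss things now and then, are a little off and sometimes report something else, mostly with a low value. They report only what shows in the picture. A call takes as long as a camera call. They do not tell look-alikes from the thing itself.
- imaging.cut_out(thing, camera): "mask" (400x640 bool, what is visible of it) and "centre" ([column, row] in pixels, amid what is visible of it).
The state is a dict: "t": time; "q": joint angles; "joint_vel": joint speeds; "joint_torque": joint torques, N m; "eef_pos": TCP position; "tool_rot": TCP orientation; "contact_force": force on the tool from outside, world axes, zero at the start; "torque": the same for the moment, N m; "gripper_width": opening from 0.0 (shut) to 1.0 (fully open); "grasp_force": force on a finger pad.
Only numpy, scipy, OpenCV 4.12 (cv2) and the standard library are available. Lean on these libraries where they do the work, as an engineer would, in place of code of your own. Each camera call takes 0.05 s, during which the arm holds its last target. There are 200 camera calls.

## Working session

There is one attempt and no reset: what is moved stays moved. The work goes in short steps, Python scripts to look and compute and a tool call to move; the robot and the scene stay as the last step left them, time stands still between calls to the robot, and variables do not carry over. Pictures are saved under pics/ and viewed, at most 10 in all, crops included, and the job is handed in when it is done.

Besides the shell and the picture viewer there is one more tool, called after "Call:" in YAML: its name, and indented under it one key for each argument. drive_tool: Moves the arm, as the interface text tells. Its arguments: {"type":"object","properties":{"series":{"type":"array"},"squeeze":{"type":"number"}},"required":["series"]}

```bash
mkdir -p pics; cat > h.py <<'E'
import numpy as np, cv2
from scipy.spatial.transform import Rotation as R
from station import readout, imaging, hand_in
def rot(q): return R.from_quat([q[1],q[2],q[3],q[0]]).as_matrix()
def ray(m,uv,z):
    f=200/np.tan(np.radians(m["vfov"])/2)
    d=rot(m["orientation"])@np.array([(uv[0]-m["cx"])/f,(uv[1]-m["cy"])/f,1])
    p=np.array(m["xyz"]); return p+d*(z-p[2])/d[2]
def save(n,im): cv2.imwrite("pics/"+n,im[:,:,::-1])
E
python3 - <<'E'
from h import *
o=readout.get_obs(); print(o['t'],o['eef_pos'],o['tool_rot'])
a=imaging.read_camera("top"); b=imaging.read_camera("scene")
save("top.png",a); save("scene.png",b)
for c in("top","scene"):
    m=imaging.camera_model(c); print(c,m)
    for t in("foot_center","rosette_center"):
        for d in imaging.cut_out(t,c):
            ys,xs=np.nonzero(d["mask"]); im=(a if c=="top" else b)
            print(c,t,round(d["conf"],2),np.round(d["centre"]),len(xs),im[d["mask"]].mean(0).round(),ray(m,d["centre"],.045 if t[0]=='f' else .012).round(3),np.round(cv2.minAreaRect(np.c_[xs,ys].astype(np.float32))[1]), np.round(cv2.minAreaRect(np.c_[xs,ys].astype(np.float32))[2]))
E
```

```text
0.0 [0.15032461 0.65740338 0.23029434] [-3.52286301e-05  1.12133393e-01  9.93692697e-01 -9.61645944e-04]
top {'vfov': 57.360112163306376, 'cx': 317.21588068974165, 'cy': 194.82302168435842, 'xyz': array([ 0.46361072, -0.10362172,  1.08035475]), 'orientation': array([ 0.03881428, -0.69891567,  0.71360848, -0.02780773])}
top foot_center 0.88 [460. 236.] 422 [95. 94. 98.] [ 0.437 -0.485  0.045] [16. 30.] 28.0
top foot_center 0.78 [410. 211.] 802 [100. 102. 108.] [ 0.511 -0.35   0.045] [20. 44.] 14.0
top foot_center 0.55 [422. 158.] 355 [ 96.  96. 100.] [ 0.66  -0.389  0.045] [29. 13.] 5.0
top rosette_center 0.92 [352. 171.] 949 [235. 203. 141.] [ 0.634 -0.193  0.012] [33. 34.] 90.0
scene {'vfov': 48.81925246268308, 'cx': 323.50766011716087, 'cy': 201.63704530804569, 'xyz': array([ 1.2915989 , -0.68419845,  0.67862309]), 'orientation': array([-0.43120402,  0.78949798,  0.38509199, -0.20605873])}
scene foot_center 0.86 [238. 292.] 747 [ 97.  98. 104.] [ 0.684 -0.417  0.045] [21. 42.] 70.0
scene foot_center 0.79 [232. 249.] 901 [104. 106. 113.] [ 0.553 -0.362  0.045] [43. 23.] 72.0
scene foot_center 0.7 [161. 257.] 496 [103. 104. 111.] [ 0.484 -0.498  0.045] [18. 32.] 18.0
scene rosette_center 0.93 [309. 251.] 1004 [228. 200. 153.] [ 0.634 -0.204  0.012] [29. 41.] 90.0
```

View pics/top.png

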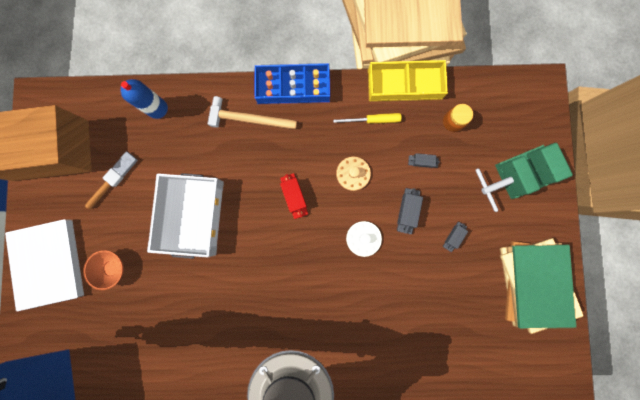

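View pics/scene.png

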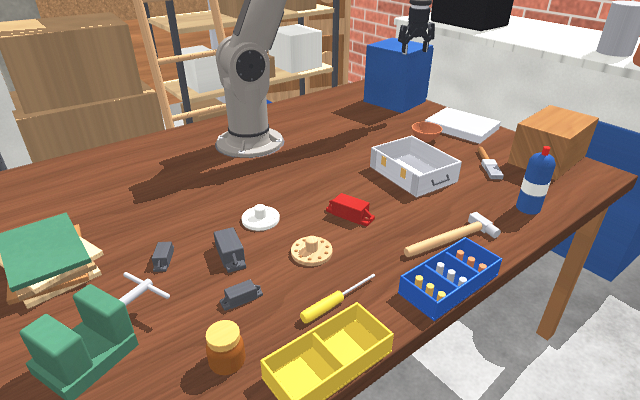

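The top view shows three dark feet: (410,211), (425,160) and (456,236). The one at (410,211) is clearly the largest (44 px long against about 30). The red pattern is at (294,195), the wooden rosette at (352,173), the plaster one at (364,238), and the box at about (186,215), with its long side near image-vertical. I'll confirm this in an enlarged crop.

```bash
python3 - <<'E'
from h import *
a=cv2.imread("pics/top.png")
c1=cv2.resize(a[150:260,335:475],None,fx=3.2,fy=3.2,interpolation=cv2.INTER_CUBIC)
c2=cv2.resize(a[165:265,140:232],None,fx=3.52,fy=3.52,interpolation=cv2.INTER_CUBIC)
cv2.imwrite("pics/crop.png",np.hstack([c1,c2])); print(c1.shape,c2.shape)
m=imaging.camera_model("top")
for d in imaging.cut_out("foot_center","top"):
    ys,xs=np.nonzero(d["mask"]); P=np.array([ray(m,(x,y),.03)[:2] for x,y in zip(xs,ys)],np.float32)
    r=cv2.minAreaRect(P); w,v=np.linalg.eigh(np.cov(P.T)); print(np.round(r[0],3),np.round(r[1],3),r[2],"axis",np.degrees(np.arctan2(v[1,1],v[0,1])).round(1),P.mean(0))
E
```

```text
(352, 448, 3) (352, 324, 3)
[ 0.434 -0.48 ] [0.044 0.087] 59.08663558959961 axis 145.2 [ 0.4358019  -0.47887492]
[ 0.511 -0.353] [0.056 0.128] 73.73070526123047 axis 164.3 [ 0.51168954 -0.35161936]
[ 0.658 -0.398] [0.084 0.038] 83.39635467529297 axis 85.2 [ 0.65766424 -0.39862657]
```

View pics/crop.png

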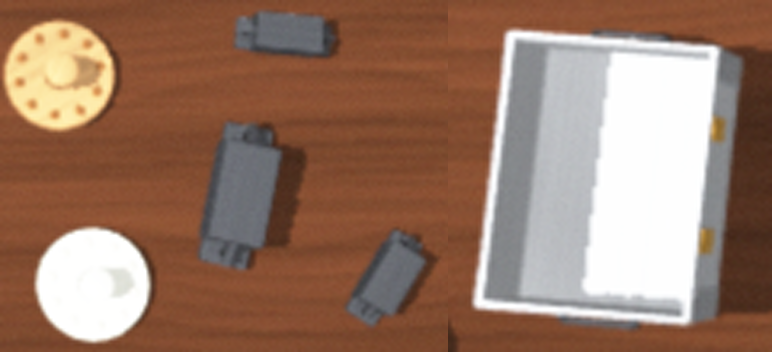

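The crop confirms it: the largest dark foot (crop 240,195) is dark grey rather than red, and the light-wood rosette is at crop (60,75). Next I'll measure the box and work out the moves.

```bash
cat >> h.py <<'E'
def plan(x,y,z,lenax=None):
    """tool-frame shift in cm, and turn (deg, about tool z) to put tool x along lenax (deg, mod 180)"""
    o=readout.get_obs(); M=rot(o['tool_rot']); d=M.T@(np.array([x,y,z])-o['eef_pos'])*100
    yaw=np.degrees(np.arctan2(M[1,0],M[0,0])); t=None if lenax is None else round(-((lenax-yaw+90)%180-90),1)
    print("t",round(o['t'],2),"pos",np.round(o['eef_pos'],4),"yaw",yaw.round(1),"shift cm",d.round(2),"turn",t,"w",round(o['gripper_width'],3),"q",np.round(o['q'],2),"tilt",M[:,2].round(3))
E
python3 - <<'E'
from h import *
m=imaging.camera_model("top")
C=np.array([[507,32],[719,47],[690,323],[476,307]],float); C=(C-[448,0])/3.52+[140,165]
W=np.array([ray(m,c,.07)[:2] for c in C]); print(W.round(3),W.mean(0).round(4),[np.linalg.norm(W[i]-W[i-1]).round(3) for i in range(4)])
for a,b in((3,0),(2,1)): d=W[b]-W[a]; print(np.degrees(np.arctan2(d[1],d[0])))
print("rosette",ray(m,(352.5,173.5),.006))
plan(.511,-.352,.2,-15.7)
plan(.55,0.1,.23)
E
```

```text
[[0.628 0.361]
 [0.612 0.191]
 [0.395 0.212]
 [0.41  0.381]] [0.5112 0.2863] [np.float64(0.218), np.float64(0.171), np.float64(0.218), np.float64(0.169)]
-5.204830168427818
-5.652423359743877
rosette [ 0.62655357 -0.19372605  0.006     ]
t 0.35 pos [0.1505 0.6579 0.2311] yaw 167.1 shift cm [-57.67 -90.4    3.15] turn 2.8 w 1.002 q [-1.45  0.48  0.02  1.56 -0.01  1.11 -0.08] tilt [-0. -0. -1.]
t 0.35 pos [0.1505 0.6579 0.2311] yaw 167.1 shift cm [-51.39 -45.47   0.13] turn None w 1.002 q [-1.45  0.48  0.02  1.56 -0.01  1.11 -0.08] tilt [-0. -0. -1.]
```

Call:
drive_tool:
  series:
    - [-3.7, -3.2, 0, 0, -1]
    - [-3.7, -3.2, 0, 0, -1]
    - [-3.7, -3.2, 0, 0, -1]
    - [-3.7, -3.2, 0, 0, -1]
    - [-3.7, -3.2, 0, 0, -1]
    - [-3.7, -3.2, 0, 0, -1]
    - [-3.7, -3.2, 0, 0, -1]
    - [-3.7, -3.2, 0, 0, -1]
  squeeze: 60

```text
t: 1.15
eef_pos: [0.3829, 0.3408, 0.2316]
tool_rot: [0.0, 0.112, 0.994, 0.0]
contact_force: [0.0, 0.7, -1.0]
gripper_width: 0.998
grasp_force: 0.0
```

```bash
python3 - <<'E'
from h import *
plan(.511,-.352,.2,-15.7)
E
```

```text
t 1.15 pos [0.3829 0.3408 0.2316] yaw 167.1 shift cm [-27.93 -64.68   3.12] turn 2.8 w 0.998 q [-0.99  0.21  0.16  1.95 -0.04  0.99  0.54] tilt [ 0.     0.001 -1.   ]
```

Call:
drive_tool:
  series:
    - [-2.6, -4.1, 0, 0, -1]
    - [-2.6, -4.1, 0, 0, -1]
    - [-2.6, -4.1, 0, 0, -1]
    - [-2.6, -4.1, 0, 0, -1]
    - [-2.6, -4.1, 0, 0, -1]
    - [-2.6, -4.1, 0, 0, -1]
    - [-2.6, -4.1, 0, 0, -1]
    - [-2.6, -4.1, 0, 0, -1]

```text
t: 1.95
eef_pos: [0.512, -0.0255, 0.2317]
tool_rot: [0.0, 0.112, 0.994, 0.0]
contact_force: [0.4, 0.4, 0.9]
gripper_width: 0.999
grasp_force: 0.0
```

```bash
python3 - <<'E'
from h import *
plan(.511,-.352,.2,-15.7)
E
```

```text
t 1.95 pos [ 0.512  -0.0255  0.2317] yaw 167.1 shift cm [ -7.17 -31.86   3.15] turn 2.8 w 0.999 q [-0.44  0.21  0.43  1.96 -0.11  0.99  1.39] tilt [ 0.001  0.    -1.   ]
```

Call:
drive_tool:
  series:
    - [-1, -4.5, 0, 0, -1]
    - [-1, -4.5, 0, 0, -1]
    - [-1, -4.5, 0, 0, -1]
    - [-1, -4.5, 0, 0, -1]
    - [-1, -4.5, 0, 0, -1]
    - [-1, -4.5, 0, 0, -1]
    - [-1, -4, 0, 2.8, -1]
    - [0, 0, 0, 0, -1]

```text
t: 2.75
eef_pos: [0.5085, -0.3484, 0.2318]
tool_rot: [0.0, 0.141, 0.99, -0.002]
contact_force: [-1.2, -1.0, 0.4]
gripper_width: 1.005
grasp_force: 0.0
```

```bash
python3 - <<'E'
from h import *
im=imaging.read_camera("wrist"); m=imaging.camera_model("wrist"); save("w1.png",im)
plan(.511,-.352,.1,-15.7); print(m['xyz'])
for d in imaging.cut_out("foot_center","wrist"):
    ys,xs=np.nonzero(d["mask"]); print(d["conf"],d["centre"],len(xs),xs.min(),xs.max(),ys.min(),ys.max())
    P=np.array([ray(m,(x,y),.045)[:2] for x,y in zip(xs,ys)],np.float32)
    r=cv2.minAreaRect(P); print(np.round(r[0],4),np.round(r[1],3),r[2],P.mean(0))
E
```

```text
t 2.8 pos [ 0.5094 -0.3448  0.2313] yaw 164.0 shift cm [-0.35 -0.62 13.13] turn -0.3 w 0.999 q [ 0.07  0.42  0.56  1.74 -0.25  1.06  2.01] tilt [-0.    -0.002 -1.   ]
[ 0.43861675 -0.32481004  0.3742064 ]
0.73 [317.6, 164.7] 6033 291 346 103 229
[ 0.5105 -0.3479] [0.05  0.122] 76.7018051147461 [ 0.50717735 -0.34680197]
0.72 [173.3, 128.9] 3329 147 200 87 173
[ 0.4383 -0.4676] [0.04  0.081] 56.38346862792969 [ 0.43752822 -0.46626854]
0.69 [311.2, 297.0] 2536 276 350 277 322
[ 0.6453 -0.3933] [0.08  0.048] 85.45809936523438 [ 0.6440649 -0.3931967]
```

View pics/w1.png

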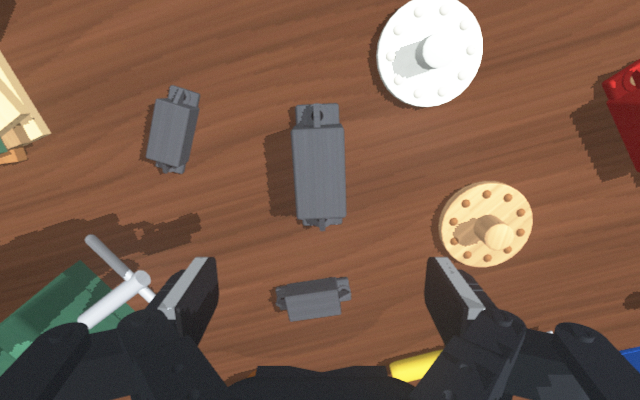

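The wrist view shows the big iron foot in the middle, with its block top face cornered at (293,127), (343,125), (346,217) and (296,220). The wooden rosette's disc is at (486,224), with the knob top at about (497,234).

```bash
python3 - <<'E'
from h import *
m=imaging.camera_model("wrist")
W=np.array([ray(m,c,.045)[:2] for c in [(293,127),(343,125),(346,217),(296,220)]])
c=W.mean(0); d=(W[2]+W[3]-W[0]-W[1])/2; print(W.round(4),c.round(4),np.linalg.norm(d),np.linalg.norm(W[1]-W[0]),"ax",np.degrees(np.arctan2(d[1],d[0])))
print("ros",ray(m,(486,224),.010),ray(m,(498,235),.042))
plan(*c,.010,np.degrees(np.arctan2(d[1],d[0])))
E
```

```text
[[ 0.4662 -0.3571]
 [ 0.4769 -0.3125]
 [ 0.5646 -0.3325]
 [ 0.5542 -0.381 ]] [ 0.5155 -0.3458] 0.09054440826183842 0.045879175618554174 ax -14.022994177868298
ros [ 0.62780768 -0.18702699  0.01      ] [ 0.62651756 -0.18891454  0.042     ]
t 2.85 pos [ 0.5102 -0.3423  0.231 ] yaw 164.2 shift cm [-0.62 -0.19 22.1 ] turn -1.8 w 0.999 q [ 0.07  0.42  0.56  1.74 -0.25  1.06  2.01] tilt [-0.001  0.    -1.   ]
```

Call:
drive_tool:
  series:
    - [-0.5, 0, 4, 0, -1]
    - [0, 0, 4, -0.9, -1]
    - [0, 0, 4, 0, -1]
    - [0, 0, 0, 0, -1]
    - [0, 0, 0, 0, -1]
    - [0, 0, 0, 0, -1]

```text
t: 3.45
eef_pos: [0.5171, -0.3431, 0.1137]
tool_rot: [0.002, 0.128, 0.992, -0.0]
contact_force: [-0.9, -0.1, 0.2]
gripper_width: 0.998
grasp_force: 0.0
```

```bash
python3 - <<'E'
from h import *
m=imaging.camera_model("wrist"); im=imaging.read_camera("wrist"); m2=imaging.camera_model("wrist"); print(m['xyz'],m2['xyz'])
for d in imaging.cut_out("foot_center","wrist")[:2]:
    ys,xs=np.nonzero(d["mask"]); print(d["conf"],len(xs))
    P=np.array([ray(m,(x,y),.045)[:2] for x,y in zip(xs,ys)],np.float32)
    r=cv2.minAreaRect(P); print(np.round(r[0],4),np.round(r[1],3),r[2])
plan(.515,-.349,.01,-15)
save("w2.png",im)
E
```

```text
[ 0.44531526 -0.32468847  0.25634037] [ 0.445274   -0.32486517  0.25645009]
0.69 8263
[ 0.4374 -0.4658] [0.043 0.078] 56.2210693359375
0.64 12901
[ 0.5081 -0.3518] [0.049 0.119] 76.40922546386719
t 3.55 pos [ 0.5169 -0.3433  0.1137] yaw 165.2 shift cm [ 0.08 -0.59 10.37] turn 0.2 w 0.999 q [ 0.13  0.56  0.49  1.82 -0.34  0.84  2.1 ] tilt [ 0.004 -0.002 -1.   ]
```

View pics/w2.png

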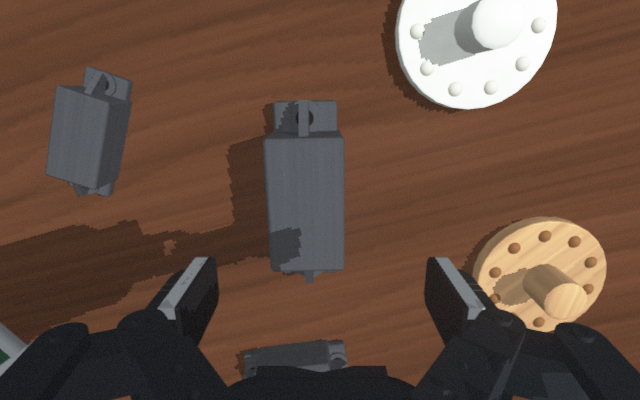

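The foot's top face has corners at (265,137), (343,137), (343,271) and (270,272), with nothing between the fingers' paths. The wooden rosette's knob top is at (567,301).

```bash
python3 - <<'E'
from h import *
m=imaging.camera_model("wrist")
W=np.array([ray(m,c,.045)[:2] for c in [(265,137),(343,137),(343,271),(270,272)]])
c=W.mean(0); d=(W[2]+W[3]-W[0]-W[1])/2; print(c.round(4),np.linalg.norm(d),"ax",np.degrees(np.arctan2(d[1],d[0])))
print("ros",ray(m,(567,301),.042))
plan(*c,.010,-14.5)
E
```

```text
[ 0.5144 -0.3535] 0.0897469425486949 ax -14.475170111772796
ros [ 0.62794154 -0.1954484   0.042     ]
t 3.55 pos [ 0.5169 -0.3433  0.1137] yaw 165.2 shift cm [ 0.02 -1.04 10.37] turn -0.3 w 0.999 q [ 0.13  0.56  0.49  1.82 -0.34  0.84  2.1 ] tilt [ 0.004 -0.002 -1.   ]
```

Call:
drive_tool:
  series:
    - [0, -1.0, 1.5, 0, -1]
    - [0, 0, 2.5, 0, -1]
    - [0, 0, 2.5, 0, -1]
    - [0, 0, 2.5, 0, -1]
    - [0, 0, 1.4, 0, -1]
    - [0, 0, 0, 0, -1]

```text
t: 4.15
eef_pos: [0.5115, -0.3522, 0.0053]
tool_rot: [-0.002, 0.129, 0.992, 0.001]
contact_force: [0.4, 0.6, -0.7]
gripper_width: 0.998
grasp_force: 0.0
```

Call:
drive_tool:
  series:
    - [0, 0, -0.4, 0, -1]
    - [0, 0, 0, 0, 1]
    - [0, 0, 0, 0, 1]
    - [0, 0, 0, 0, 1]
    - [0, 0, 0, 0, 1]
    - [0, 0, 0, 0, 1]
    - [0, 0, 0, 0, 1]
    - [0, 0, 0, 0, 1]
  squeeze: 90

```text
t: 4.95
eef_pos: [0.5139, -0.3531, 0.0128]
tool_rot: [0.001, 0.129, 0.992, -0.0]
contact_force: [-0.8, 1.7, 6.0]
gripper_width: 0.571
grasp_force: 95.1
```

Call:
drive_tool:
  series:
    - [0, 0, -1, 0, 1]
    - [0, 0, -2, 0, 1]
    - [0, 0, -3, 0, 1]
    - [0, 0, -4, 0, 1]
    - [0, 0, -4, 0, 1]
    - [0, 0, -2, 0, 1]
    - [0, 0, 0, 0, 1]
    - [0, 0, 0, 0, 1]

```text
t: 5.75
eef_pos: [0.5122, -0.3515, 0.1703]
tool_rot: [-0.001, 0.128, 0.992, 0.001]
contact_force: [0.5, 0.4, -8.4]
gripper_width: 0.572
grasp_force: 94.5
```

```bash
python3 - <<'E'
from h import *
plan(.511,.286,.15,-5.4); o=readout.get_obs(); print(o['contact_force'],o['grasp_force'])
E
```

```text
t 5.75 pos [ 0.5122 -0.3515  0.1703] yaw 165.2 shift cm [16.35 61.61  2.12] turn -9.4 w 0.572 q [ 0.11  0.5   0.53  1.77 -0.3   0.95  2.08] tilt [-0.001  0.001 -1.   ]
[ 0.52695562  0.41722414 -8.44291458] 94.52508330345154
```

Call:
drive_tool:
  series:
    - [0.5, 2, 0, 0, 1]
    - [1, 4, 0, 0, 1]
    - [1, 4, 0, 0, 1]
    - [1, 4, 0, 0, 1]
    - [1, 4, 0, 0, 1]
    - [1, 4, 0, 0, 1]
    - [1, 4, 0, 0, 1]
    - [1, 4, 0, 0, 1]

```text
t: 6.55
eef_pos: [0.5149, -0.0414, 0.1691]
tool_rot: [-0.002, 0.129, 0.992, -0.001]
contact_force: [1.1, -0.0, -7.7]
gripper_width: 0.572
grasp_force: 94.8
```

Call:
drive_tool:
  series:
    - [1, 4, 0, 0, 1]
    - [1, 4, 0, 0, 1]
    - [1, 4, 0, 0, 1]
    - [1, 4, 0, 0, 1]
    - [1, 4, 0, -3, 1]
    - [1, 4, 0, -3, 1]
    - [0.5, 2, 0, -3.4, 1]
    - [0, 0, 0, 0, 1]

```text
t: 7.35
eef_pos: [0.5137, 0.2288, 0.169]
tool_rot: [-0.002, 0.043, 0.999, -0.0]
contact_force: [-0.1, 0.2, -7.3]
gripper_width: 0.571
grasp_force: 95.0
```

```bash
python3 - <<'E'
from h import *
plan(.511,.286,.1,-5.4); o=readout.get_obs(); print(o['contact_force'],o['grasp_force'])
E
```

```text
t 7.35 pos [0.5137 0.2288 0.169 ] yaw 175.1 shift cm [0.73 5.68 6.89] turn 0.5 w 0.571 q [-0.82  0.38  0.37  1.91 -0.17  0.89  1.12] tilt [-0.004 -0.    -1.   ]
[-0.10849612  0.21154491 -7.29169725] 95.01137137413025
```

Call:
drive_tool:
  series:
    - [0.3, 2.8, 0, 0.3, 1]
    - [0.4, 2.8, 0, 0.2, 1]
    - [0, 0, 0, 0, 1]
    - [0, 0, 0, 0, 1]
    - [0, 0, 0, 0, 1]

```text
t: 7.85
eef_pos: [0.5142, 0.2788, 0.1701]
tool_rot: [-0.001, 0.052, 0.999, -0.001]
contact_force: [0.0, -0.2, -8.0]
gripper_width: 0.569
grasp_force: 95.4
```

```bash
python3 - <<'E'
from h import *
m=imaging.camera_model("wrist"); im=imaging.read_camera("wrist"); save("w3.png",im)
f=200/np.tan(np.radians(m["vfov"])/2); M=rot(m['orientation'])
th=np.radians(-5.4)
for sx,sy in((-1,-1),(-1,1),(1,1),(1,-1)):
    l=np.array([sx*.109,sy*.084]); w=np.array([.511+l[0]*np.cos(th)-l[1]*np.sin(th),.286+l[0]*np.sin(th)+l[1]*np.cos(th),.07])
    p=M.T@(w-m['xyz']); print("expect",sx,sy,np.round(p[:2]/p[2]*f+[m['cx'],m['cy']]))
plan(.511,.286,.1,-5.4)
E
```

```text
expect -1 -1 [197.  23.]
expect -1 1 [467.  20.]
expect 1 1 [437. 319.]
expect 1 -1 [228. 320.]
t 7.9 pos [0.5144 0.2789 0.1704] yaw 174.0 shift cm [0.41 0.69 7.04] turn -0.6 w 0.568 q [-0.89  0.41  0.36  1.85 -0.18  0.91  1.03] tilt [-0.001 -0.002 -1.   ]
```

View pics/w3.png

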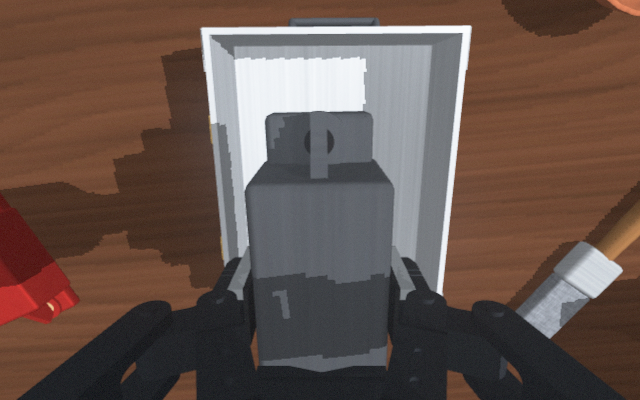

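The wrist view shows the iron foot held level over the box, lengthways. The far rim corners are at (203,29) and (470,27), about 5 px from prediction, so the box sits near (0.513, 0.288).

Call:
drive_tool:
  series:
    - [0.2, 0.9, 0, -0.5, 1]
    - [0, 0, 2, 0, 1]
    - [0, 0, 3, 0, 1]
    - [0, 0, 3, 0, 1]
    - [0, 0, 2, 0, 1]
    - [0, 0, 0, 0, 1]
    - [0, 0, 0, 0, 1]

```text
t: 8.6
eef_pos: [0.5139, 0.2904, 0.0716]
tool_rot: [0.0, 0.047, 0.999, 0.0]
contact_force: [-0.2, -0.9, -5.9]
gripper_width: 0.572
grasp_force: 95.4
```

```bash
python3 - <<'E'
from h import *
plan(.513,.288,.0168,-5.4)
E
```

```text
t 8.6 pos [0.5139 0.2904 0.0716] yaw 174.6 shift cm [ 0.06 -0.24  5.48] turn 0.0 w 0.572 q [-0.85  0.55  0.31  1.91 -0.24  0.72  1.07] tilt [ 0.  0. -1.]
```

Now I'll lower it gently, slowing near the floor.

Call:
drive_tool:
  series:
    - [0, -0.2, 1, 0, 1]
    - [0, 0, 1.5, 0, 1]
    - [0, 0, 1, 0, 1]
    - [0, 0, 0.6, 0, 1]
    - [0, 0, 0.4, 0, 1]
    - [0, 0, 0, 0, 1]
    - [0, 0, 0, 0, 1]

```text
t: 9.3
eef_pos: [0.5136, 0.2883, 0.0265]
tool_rot: [0.0, 0.047, 0.999, 0.0]
contact_force: [0.3, -0.2, -7.6]
gripper_width: 0.57
grasp_force: 95.8
```

Call:
drive_tool:
  series:
    - [0, 0, 0.3, 0, 1]
    - [0, 0, 0.3, 0, 1]
    - [0, 0, 0.2, 0, 1]
    - [0, 0, 0.1, 0, 1]
    - [0, 0, 0, 0, 1]
    - [0, 0, 0, 0, 1]

```text
t: 9.9
eef_pos: [0.5134, 0.2882, 0.0173]
tool_rot: [0.0, 0.047, 0.999, 0.0]
contact_force: [0.5, -0.7, -6.3]
gripper_width: 0.57
grasp_force: 95.8
```

Call:
drive_tool:
  series:
    - [0, 0, 0.1, 0, 1]
    - [0, 0, 0.1, 0, 1]
    - [0, 0, 0, 0, 1]

```text
t: 10.2
eef_pos: [0.5135, 0.2883, 0.0168]
tool_rot: [-0.0, 0.047, 0.999, 0.0]
contact_force: [-5.0, -2.0, 9.8]
gripper_width: 0.571
grasp_force: 97.8
```

On the floor. I'll let go and rise.

Call:
drive_tool:
  series:
    - [0, 0, 0, 0, 0.2]
    - [0, 0, 0, 0, -0.3]
    - [0, 0, 0, 0, -1]
    - [0, 0, 0, 0, -1]
    - [0, 0, 0, 0, -1]

```text
t: 10.7
eef_pos: [0.5137, 0.2884, 0.0154]
tool_rot: [0.0, 0.047, 0.999, 0.0]
contact_force: [-0.6, -1.0, -0.3]
gripper_width: 0.997
grasp_force: 0.0
```

Call:
drive_tool:
  series:
    - [0, 0, -1.5, 0, -1]
    - [0, 0, -3, 0, -1]
    - [0, 0, -4, 0, -1]
    - [0, 0, -4, 0, -1]
    - [0, 0, -3, 0, -1]
    - [0, 0, 0, 0, -1]
    - [0, 0, 0, 0, -1]
    - [0, 0, 0, 0, -1]

```text
t: 11.5
eef_pos: [0.5126, 0.2878, 0.1696]
tool_rot: [-0.001, 0.047, 0.999, -0.0]
contact_force: [-0.6, -0.4, -0.2]
gripper_width: 1.001
grasp_force: 0.0
```

```bash
python3 - <<'E'
from h import *
m=imaging.camera_model("wrist"); im=imaging.read_camera("wrist"); save("w4.png",im)
plan(.6275,-.195,.15)
E
```

```text
t 11.55 pos [0.5125 0.2878 0.1692] yaw 174.6 shift cm [-15.98 -46.99   1.96] turn None w 1.001 q [-0.9   0.42  0.36  1.85 -0.18  0.91  1.03] tilt [-0.002 -0.001 -1.   ]
```

View pics/w4.png

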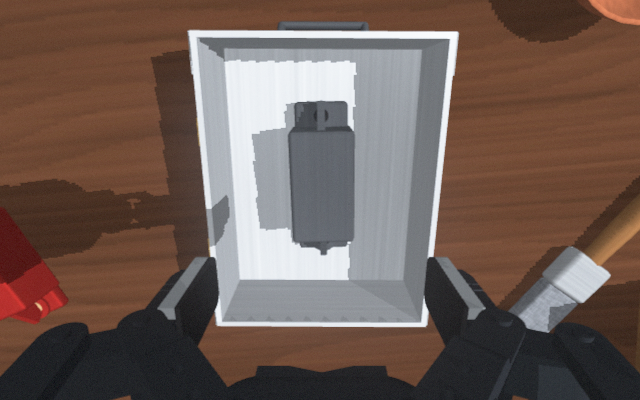

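The foot lies flat in the box, block top at (290..353, 129..243), with the floor spanning about (225..418, 48..280). I'll check the numbers.

```bash
python3 - <<'E'
from h import *
m=imaging.camera_model("wrist")
g=lambda C,z:np.array([ray(m,c,z)[:2] for c in C])
F=g([(290,129),(353,128),(353,243),(291,243)],.049); print("foot",F.mean(0).round(4), F.round(3).tolist())
B=g([(189,32),(458,33),(427,326),(217,325)],.07); print("box rim",B.mean(0).round(4))
B=g([(224,48),(421,48),(406,280),(239,280)],.004); print("box floor",B.mean(0).round(4))
d=(F[2]+F[3]-F[0]-F[1]); print(np.degrees(np.arctan2(d[1],d[0])))
E
```

```text
foot [0.5138 0.2873] [[0.466, 0.268], [0.47, 0.314], [0.562, 0.308], [0.557, 0.258]]
box rim [0.5143 0.2879]
box floor [0.5143 0.2879]
-5.056248789608735
```

Call:
drive_tool:
  series:
    - [-1, -2.8, 0, 0, -1]
    - [-1.6, -4.6, 0, 0, -1]
    - [-1.6, -4.6, 0, 0, -1]
    - [-1.6, -4.6, 0, 0, -1]
    - [-1.6, -4.6, 0, 0, -1]
    - [-1.6, -4.6, 0, 0, -1]
    - [-1.6, -4.6, 0, 0, -1]
    - [-1.6, -4.6, 0, 0, -1]

```text
t: 12.35
eef_pos: [0.6014, -0.0736, 0.169]
tool_rot: [-0.001, 0.047, 0.999, -0.0]
contact_force: [1.2, 0.0, 0.2]
gripper_width: 0.999
grasp_force: 0.0
```

```bash
python3 - <<'E'
from h import *
plan(.6275,-.195,.12)
E
```

```text
t 12.35 pos [ 0.6014 -0.0736  0.169 ] yaw 174.6 shift cm [ -3.75 -11.84   4.89] turn None w 0.999 q [-0.31  0.46  0.44  1.81 -0.24  0.93  1.71] tilt [-0.002 -0.    -1.   ]
```

Call:
drive_tool:
  series:
    - [-1, -3.4, 0, 0, -1]
    - [-1, -3.4, 0, 0, -1]
    - [-0.8, -2, 0, 0, -1]
    - [0, 0, 0, 0, -1]
    - [0, 0, 0, 0, -1]
    - [0, 0, 0, 0, -1]

```text
t: 12.95
eef_pos: [0.6212, -0.1601, 0.1694]
tool_rot: [-0.001, 0.046, 0.999, 0.001]
contact_force: [0.0, 1.0, -0.0]
gripper_width: 0.995
grasp_force: 0.0
```

```bash
python3 - <<'E'
from h import *
m=imaging.camera_model("wrist"); im=imaging.read_camera("wrist"); save("w5.png",im)
print(m['xyz'],imaging.camera_model("wrist")['xyz'])
for d in imaging.cut_out("rosette_center","wrist"):
    ys,xs=np.nonzero(d["mask"]); print(d["conf"],np.round(d["centre"]),len(xs),im[d["mask"]].mean(0).round(),xs.min(),xs.max(),ys.min(),ys.max())
plan(.6275,-.195,.12)
E
```

```text
[ 0.54805005 -0.15411998  0.3123788 ] [ 0.54813609 -0.15401324  0.3126055 ]
0.85 [283. 186.] 9551 [249. 232. 185.] 228 337 130 239
t 13.05 pos [ 0.6215 -0.1601  0.1699] yaw 174.7 shift cm [-0.92 -3.43  4.98] turn None w 1.002 q [-0.16  0.51  0.44  1.72 -0.26  0.97  1.86] tilt [-0.001  0.001 -1.   ]
```

View pics/w5.png

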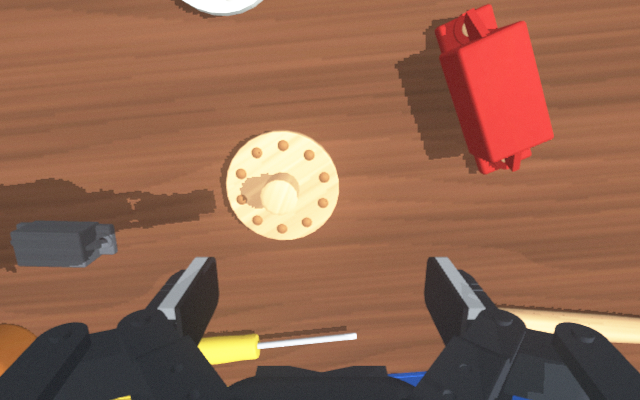

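The light-wood rosette's disc is centred at (283,186), with the knob top at about (279,197). The screwdriver lies ahead of it, near row 340.

```bash
python3 - <<'E'
from h import *
m=imaging.camera_model("wrist")
a=ray(m,(282.5,185),.009);b=ray(m,(280,197),.042);print(a,b,"driver",ray(m,(355,337),.005),ray(m,(215,350),.012))
c=(a+b)/2; plan(c[0],c[1],.1)
E
```

```text
[ 0.62803816 -0.19562823  0.009     ] [ 0.62907372 -0.19433206  0.042     ] driver [ 0.79793988 -0.14139019  0.005     ] [ 0.79500162 -0.28557617  0.012     ]
t 13.05 pos [ 0.6215 -0.1601  0.1699] yaw 174.7 shift cm [-1.02 -3.42  6.98] turn None w 1.002 q [-0.16  0.51  0.44  1.72 -0.26  0.97  1.86] tilt [-0.001  0.001 -1.   ]
```

Call:
drive_tool:
  series:
    - [-0.6, -1.8, 1, 0, -1]
    - [-0.4, -1.6, 2, 0, -1]
    - [0, 0, 2, 0, -1]
    - [0, 0, 2, 0, -1]
    - [0, 0, 0, 0, -1]
    - [0, 0, 0, 0, -1]

```text
t: 13.65
eef_pos: [0.6285, -0.1958, 0.1005]
tool_rot: [-0.0, 0.046, 0.999, 0.0]
contact_force: [-0.5, 0.0, 0.4]
gripper_width: 0.996
grasp_force: 0.0
```

```bash
python3 - <<'E'
from h import *
plan(.6285,-.195,.018)
E
```

```text
t 13.65 pos [ 0.6285 -0.1958  0.1005] yaw 174.7 shift cm [0.   0.08 8.25] turn None w 0.996 q [-0.08  0.62  0.41  1.72 -0.31  0.86  1.94] tilt [-0.  0. -1.]
```

Call:
drive_tool:
  series:
    - [0, 0.1, 2, 0, -1]
    - [0, 0, 2.5, 0, -1]
    - [0, 0, 2, 0, -1]
    - [0, 0, 1.2, 0, -1]
    - [0, 0, 0.3, 0, -1]
    - [0, 0, 0, 0, -1]
    - [0, 0, 0, 0, -1]

```text
t: 14.35
eef_pos: [0.6294, -0.1961, 0.0216]
tool_rot: [0.001, 0.047, 0.999, -0.0]
contact_force: [-0.6, -0.4, 0.5]
gripper_width: 0.999
grasp_force: 0.0
```

Call:
drive_tool:
  series:
    - [0, 0, 0.3, 0, -1]
    - [0, 0, 0, 0, 0]
    - [0, 0, 0, 0, 1]
    - [0, 0, 0, 0, 1]
    - [0, 0, 0, 0, 1]
    - [0, 0, 0, 0, 1]
    - [0, 0, 0, 0, 1]
    - [0, 0, 0, 0, 1]
  squeeze: 30

```text
t: 15.15
eef_pos: [0.6286, -0.1959, 0.0175]
tool_rot: [0.0, 0.047, 0.999, -0.0]
contact_force: [-0.8, -0.4, 2.9]
gripper_width: 0.336
grasp_force: 30.0
```

Call:
drive_tool:
  series:
    - [0, 0, -1, 0, 1]
    - [0, 0, -3, 0, 1]
    - [0, 0, -4, 0, 1]
    - [0, 0, -4, 0, 1]
    - [0, 0, -4, 0, 1]
    - [0, 0, -2, 0, 1]
    - [0, 0, 0, 0, 1]

```text
t: 15.85
eef_pos: [0.6303, -0.1965, 0.2015]
tool_rot: [0.003, 0.047, 0.999, -0.0]
contact_force: [0.3, -0.9, -0.9]
gripper_width: 0.34
grasp_force: 29.8
```

```bash
python3 - <<'E'
from h import *
plan(.5138,.2875,.2)
E
```

```text
t 15.85 pos [ 0.6303 -0.1965  0.2015] yaw 174.6 shift cm [1.615e+01 4.709e+01 2.000e-02] turn None w 0.34 q [-0.12  0.51  0.46  1.65 -0.26  1.03  1.9 ] tilt [ 0.007 -0.001 -1.   ]
```

Call:
drive_tool:
  series:
    - [0.6, 1.9, 0, 0, 1]
    - [1.3, 3.8, 0, 0, 1]
    - [1.3, 3.8, 0, 0, 1]
    - [1.3, 3.8, 0, 0, 1]
    - [1.3, 3.8, 0, 0, 1]
    - [1.3, 3.8, 0, 0, 1]
    - [1.3, 3.8, 0, 0, 1]
    - [1.3, 3.8, 0, 0, 1]

```text
t: 16.65
eef_pos: [0.557, 0.0985, 0.1961]
tool_rot: [-0.001, 0.047, 0.999, -0.0]
contact_force: [0.8, -0.2, -0.6]
gripper_width: 0.338
grasp_force: 29.8
```

Call:
drive_tool:
  series:
    - [1.3, 3.8, 0, 0, 1]
    - [1.3, 3.8, 0, 0, 1]
    - [1.3, 3.8, 0, 0, 1]
    - [1.3, 3.8, 0, 0, 1]
    - [0.8, 2.4, 0, 0, 1]
    - [0, 0, 0, 0, 1]
    - [0, 0, 0, 0, 1]
    - [0, 0, 0, 0, 1]

```text
t: 17.45
eef_pos: [0.5154, 0.2761, 0.1966]
tool_rot: [-0.0, 0.048, 0.999, -0.001]
contact_force: [0.3, -0.6, -0.3]
gripper_width: 0.341
grasp_force: 29.8
```

```bash
python3 - <<'E'
from h import *
plan(.5138,.2875,.0665)
E
```

```text
t 17.45 pos [0.5154 0.2761 0.1966] yaw 174.5 shift cm [ 0.26  1.14 13.01] turn None w 0.341 q [-0.88  0.38  0.36  1.83 -0.16  0.96  1.02] tilt [-0.001 -0.001 -1.   ]
```

Call:
drive_tool:
  series:
    - [0.3, 1.1, 0, 0, 1]
    - [0, 0, 2, 0, 1]
    - [0, 0, 3, 0, 1]
    - [0, 0, 3, 0, 1]
    - [0, 0, 2, 0, 1]
    - [0, 0, 0, 0, 1]
    - [0, 0, 0, 0, 1]
    - [0, 0, 0, 0, 1]

```text
t: 18.25
eef_pos: [0.5145, 0.2896, 0.0987]
tool_rot: [0.001, 0.047, 0.999, 0.001]
contact_force: [-0.4, 0.2, -0.7]
gripper_width: 0.338
grasp_force: 29.8
```

```bash
python3 - <<'E'
from h import *
plan(.5138,.2875,.0665)
m=imaging.camera_model("wrist"); im=imaging.read_camera("wrist"); save("w6.png",im)
E
```

```text
t 18.25 pos [0.5145 0.2896 0.0987] yaw 174.6 shift cm [ 0.05 -0.22  3.22] turn None w 0.338 q [-0.86  0.51  0.32  1.89 -0.22  0.77  1.05] tilt [ 0.002  0.001 -1.   ]
```

View pics/w6.png

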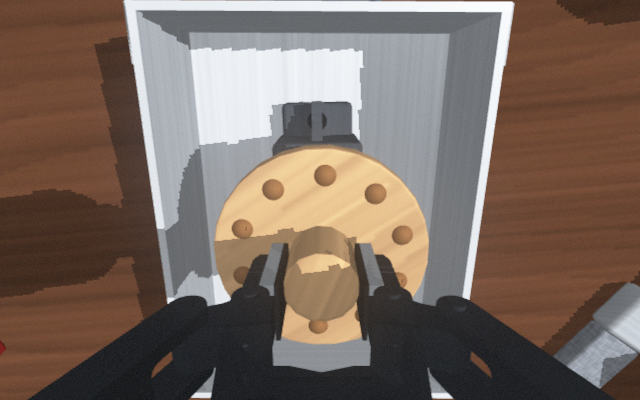

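The wooden rosette is level in the fingers (disc about (215..428, 147..345)) and centred over the foot. I'll lower it gently.

Call:
drive_tool:
  series:
    - [0, -0.2, 1, 0, 1]
    - [0, 0, 0.8, 0, 1]
    - [0, 0, 0.5, 0, 1]
    - [0, 0, 0.3, 0, 1]
    - [0, 0, 0.2, 0, 1]
    - [0, 0, 0, 0, 1]
    - [0, 0, 0, 0, 1]

```text
t: 19.0
eef_pos: [0.5134, 0.2873, 0.0694]
tool_rot: [0.0, 0.047, 0.999, 0.0]
contact_force: [-0.0, 0.1, -0.2]
gripper_width: 0.341
grasp_force: 29.8
```

Call:
drive_tool:
  series:
    - [0, 0, 0.1, 0, 1]
    - [0, 0, 0.1, 0, 1]
    - [0, 0, 0.1, 0, 1]
    - [0, 0, 0, 0, 1]

```text
t: 19.4
eef_pos: [0.5133, 0.2873, 0.0665]
tool_rot: [0.0, 0.047, 0.999, 0.0]
contact_force: [-0.8, 0.1, 2.3]
gripper_width: 0.343
grasp_force: 30.0
```

Call:
drive_tool:
  series:
    - [0, 0, 0, 0, 0.2]
    - [0, 0, 0, 0, -0.2]
    - [0, 0, 0, 0, -1]
    - [0, 0, 0, 0, -1]
    - [0, 0, 0, 0, -1]

```text
t: 19.9
eef_pos: [0.5133, 0.2872, 0.0663]
tool_rot: [0.0, 0.047, 0.999, 0.0]
contact_force: [0.2, -0.5, -0.3]
gripper_width: 0.998
grasp_force: 0.0
```

Call:
drive_tool:
  series:
    - [0, 0, -1, 0, -1]
    - [0, 0, -3, 0, -1]
    - [0, 0, -4, 0, -1]
    - [0, 0, -4, 0, -1]
    - [0, 0, 0, 0, -1]
    - [0, 0, 0, 0, -1]
    - [0, 0, 0, 0, -1]

```text
t: 20.6
eef_pos: [0.5125, 0.2869, 0.1856]
tool_rot: [-0.001, 0.047, 0.999, -0.0]
contact_force: [-0.5, 0.2, -0.8]
gripper_width: 1.001
grasp_force: 0.0
```

```bash
python3 - <<'E'
from h import *
m=imaging.camera_model("wrist"); im=imaging.read_camera("wrist"); save("w7.png",im)
for d in imaging.cut_out("rosette_center","wrist")[:1]:
    ys,xs=np.nonzero(d["mask"]); c=((xs.min()+xs.max())/2,(ys.min()+ys.max())/2); print(c, ray(m,c,.06),xs.min(),xs.max())
plan(.5138,.2875,.2)
E
```

```text
(np.float64(321.5), np.float64(183.5)) [0.51130826 0.28662657 0.06      ] 259 384
t 20.7 pos [0.5124 0.2867 0.185 ] yaw 174.6 shift cm [-0.13  0.09 -1.5 ] turn None w 0.998 q [-0.89  0.4   0.36  1.84 -0.17  0.94  1.01] tilt [-0.002 -0.001 -1.   ]
```

View pics/w7.png

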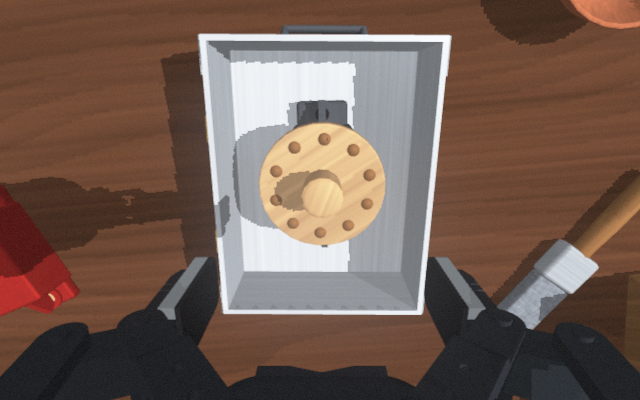

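The rosette lies knob up at (322,184), centred on the foot to within about 3 mm, and the gripper is clear.

```bash
python3 -c "
from station import hand_in
print(hand_in())"
```

```text
the job is handed in; nothing more can be done
None
```

The job is handed in (no verdict came back): the largest iron foot is flat and lengthways in the middle of the box, the wooden rosette is knob up on top, about 3 mm off the foot's centre, and the gripper is clear, with about 21 of the 56 s used.

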